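# Turn the trolley wheel to bring its valve to the top

### The arm

A 7-joint arm with a two-finger parallel gripper is mounted at the origin on the work surface. World frame = base frame: x ahead of the robot, y to its left, z up, the work surface at z = 0. Lengths are in m, angles in rad, forces in N, time in s.
With the tool pointing down it reaches from about 0.425 to 0.95 m from the base axis. Payload 4.7 kg.
Tool frame: the origin (TCP) lies on the centre line of the jaws, within the pads' length; the fingertips stand 17 mm ahead of it and the grasp point (between the pads) lies 2 mm behind it; z points along the fingers, y is the direction in which the jaws open and shut (so a half turn about z gives the same grasp; the last joint's range is limited). The gripper opens to 85 mm and grips with 20 to 120 N. Pads are 22 mm wide; open, the fingers measure 114 mm over their backs; the gripper's body (76 mm by 85 mm) begins 54 mm behind the grasp point. The pads swing forward as they close: fully open they stand 13 mm farther back than shut.
Start: joints at [-1.37, 0.469, -0.049, 1.532, 0.024, 1.141, -0.082], TCP at [0.154, 0.657, 0.248] pointing down, gripper open.
Joint ranges: [-2.59, 2.59], [-0.33, 1.99], [-1.39, 1.29], [0.1, 2.45], [-1.04, 4.18], [0.21, 1.99], [-2.66, 2.66]. Speed limits (rad/s): [2.57, 2.57, 3.14, 3.14, 3.14, 3.14, 3.14].

### API

Orientations are given as a unit quaternion [w, x, y, z].
In Python, from station import * gives the robot as it stands.
- The arm moves only by the tool send_rows, never from a script. Its arguments are lists of equal length, an entry for each row: "fingers": the finger opening in m, from 0 to 0.0854; "dp": the shift along the world's x, y, z in m, a list of three; "twist": the turn, a rotation vector about the world's x, y, z in rad, a list of three. In form: {"fingers": [fingers, ...], "dp": [[dx, dy, dz], ...], "twist": [[rx, ry, rz], ...]}. A call has 1 to 10 rows; each row is the pose to reach, as a shift and turn from the pose commanded when the call began; what a row does not reach only later rows make up. A row lasts 1/12 s, in which the tool goes at most 41.7 mm and 7.16 degrees, less where a joint would pass 70% of its speed; a pose out of reach is approached as far as the arm can. A call with a gripper value outside its range is refused whole. The fingers move at their own pace and stop on an object; the grip force is fixed at half the most. Time passes only in rows, so rows that repeat a pose let the fingers close. It gives the time, the measured TCP pose, the force and the opening at its end, in the units of the state.
- get_obs(): the state, without advancing time (a new reading comes with each control period).
- snapshot(name): name is "scene" or "top" or "wrist"; returns a dict with "img" (480x640x3 uint8, red, green, blue), "vfov" (degrees; the focal length in pixels is half the picture's height over the tangent of half this angle, whatever the lens; pixels are square), "cx", "cy" (the principal point, pixels), "T" (4x4, takes a point from camera to world coordinates). Camera axes: x right, y down, z forward; pixel columns grow to the right and rows downward; lengths in m; the calibration is good to about 2 mm. The wrist camera is an equidistant fisheye: a pixel r from the principal point sees the ray r / f radians off the axis. A picture is of the moment at which its call begins. There is no depth.
- finish_job(): hands the job in, once; it reports no verdict.
The state is a dict: "time_s": time; "joints": joint angles; "qvel": joint speeds; "joint_torque": joint torques, N m; "eef_pos": TCP position; "ee_rot": TCP orientation; "wrist_force": force on the tool from outside, world axes, zero at the start; "ft_torque": the same for the moment, N m; "width": finger opening in m.
Only numpy, scipy, OpenCV 4.12 (cv2) and the standard library are available. Lean on these libraries where they do the work, as an engineer would, in place of code of your own. Each camera call takes 0.05 s, during which the arm holds its last target. There are 200 camera calls.

### The job

Bring the valve stem (the one with the red cap) of the trolley wheel on the bench stand to the very top of the wheel, at twelve o'clock, ready for the pump, by pushing the yellow spokes round with the fingertips, one spoke after another as needed; then leave the wheel at rest. The tyre has just been sealed and the stem is delicate, so do not touch either of them; do not lift the wheel off its spindle, and leave the other things on the bench where they are.

Things in the scene. Friction and masses are not known exactly. Their poses are not given: they have to be found in the camera images.
- stand: Fixed blue bench stand with the wheel. Origin on the bench under the wheel's centre, z up, x level, away from the side the wheel faces. Base plate 170 mm wide (y), 12 mm high, x from -90 to 170 mm. From a block at the back a steel spindle, 16 mm thick, slopes up towards -x, 40 degrees from vertical; the wheel on it leans, its plane 40 degrees from level, its face looking up and to -x, its top at the +x end.
- hub (a point): Centre of the wheel, 160 mm above the stand's origin. Its axes do not turn with the wheel: z along the spindle, out of the wheel's front face; x in the wheel's plane, straight up the slope to twelve o'clock; y level (the stand's y). All wheel parts are centred on this frame's plane z = 0. Hub 52 mm in diameter, 36 mm thick (z); the spindle's round end stands 34 mm in front.
- spoke (a point): Mid-length of one spoke, 66 mm from the wheel's centre, 36 degrees anticlockwise (seen from the front) of the stem. Five straight yellow spokes, 16 mm wide, 14 mm thick (z), 72 degrees apart, clear between radius 26 mm and the yellow rim's inside at 106 mm; at least 20 mm free space behind them. Its x axis points along the stem, not along the spoke; z as for hub.
- stem_tip (a point): Tip of the valve stem's red cap, 82 mm from the wheel's centre. The stem, 9 mm thick with a 14 mm thick cap, stands inwards from the rim along a radius, from radius 106 to 82 mm, midway between two spokes.
- stem: The black valve stem with its red cap (see stem_tip): not to be touched. Origin at the wheel's centre, x outwards along the stem.
- tyre: Black tyre, just sealed: not to be touched. Round section 36 mm thick, radius 114 to 150 mm (tread lugs 2 mm more), on a yellow rim 26 mm wide of radius 106 to 116 mm, which may be touched. Origin at the wheel's centre, x towards the stem, z as for hub.
- wheel (a joint): Angle of the wheel on its spindle (rad), no end stops. 0 or 2 pi = stem at twelve o'clock; grows anticlockwise seen from the front (about +z of hub): at pi/2 the stem is on the +y side. Spokes at 36, 108, 180, 252 and 324 degrees from the stem. Friction of 0.2 N m holds it wherever it is left (3 N to push a spoke 65 mm from the centre); balanced, coasts little.
- sleeve (a joint): How far the wheel is pulled up along its spindle (m): 0 = seated. It slides off freely: only its weight (about 1.4 kg) holds it.
- nut: the wheel's loose hexagonal axle nut, steel, 34 mm across, 14 mm high, lying on the bench left of the stand; origin at the centre of its underside. Leave it alone.
- spanner: loose steel spanner, 170 mm long, lying on the bench right of the stand; origin under its middle, x along it. Leave it alone.
- flux_bottle: white plastic bottle with red cap, 54 mm across, 120 mm high, standing; origin at the centre of its underside. Leave it alone.
- solder_reel: silver reel of solder, 54 mm across, 46 mm high, standing on its flange; origin at the centre of its underside. Leave it alone.
- solder_sucker: blue and yellow solder sucker, 195 mm long, 22 mm thick, lying down; origin under its middle, x along it. Leave it alone.
- screwdriver: screwdriver with yellow handle, 180 mm long, lying down; x along it. Leave it alone.
- multimeter: yellow handheld multimeter, 170 x 85 x 39 mm, lying on its back; origin at the centre of its underside. Leave it alone.

How it is judged:
By the outcome, as a careful person would: the job done as asked, in the order asked, and still so for the second after the job is handed in, with the robot touching nothing.
It also fails if it takes over 58 s, if anything falls off the work surface, if the arm or the gripper's body presses on something with over 40 N, if the wrist force passes 120 N, or if a joint passes its speed limit or range.

## Working session

There is one attempt and no reset: what is moved stays moved. The work goes in short steps, Python scripts to look and compute and a tool call to move; the robot and the scene stay as the last step left them, time stands still between calls to the robot, and variables do not carry over. Pictures are saved under pics/ and viewed, about 8 in all and at most 12, crops included, and the job is handed in when it is done.

Besides the shell and the picture viewer there is one more tool, called after "Call:" in YAML: its name, and indented under it one key for each argument. send_rows: Moves the arm, as the interface text tells. Its arguments: {"type":"object","properties":{"fingers":{"type":"array"},"dp":{"type":"array"},"twist":{"type":"array"}},"required":["fingers","dp","twist"]}

```bash
mkdir -p pics
python3 - <<'E'
from station import *
import cv2
for n in ("scene","top"):
    s=snapshot(n); cv2.imwrite(f"pics/{n}0.png",s["img"][:,:,::-1]); print(n,s["vfov"],s["cx"],s["cy"],s["T"])
o=get_obs(); print(o)
E
```

```text
scene 54.82666732272582 322.88531855958644 241.38226277377714 [[-0.58533546  0.58263015 -0.56384795  1.10197479]
 [ 0.81073299  0.42892298 -0.39841824  0.42472593]
 [ 0.00971686 -0.69033846 -0.72342131  0.88474245]
 [ 0.          0.          0.          1.        ]]
top 44.26539432382634 324.4118206989441 249.23893818101672 [[ 8.92815029e-03 -9.83297371e-01  1.81787153e-01  2.29438072e-01]
 [-9.99958332e-01 -9.12533931e-03 -2.48333716e-04  1.14040959e-02]
 [ 1.90305535e-03 -1.81777361e-01 -9.83337871e-01  1.71346091e+00]
 [ 0.00000000e+00  0.00000000e+00  0.00000000e+00  1.00000000e+00]]
{'time_s': 0.1, 'joints': array([-1.3699497 ,  0.46935418, -0.04861292,  1.53356726,  0.02407406,
        1.14101341, -0.08231123]), 'qvel': array([-1.03571410e-03, -1.05861406e-03, -7.80140522e-04, -3.12892470e-03,
        2.06324113e-05, -1.06643640e-03,  2.95349383e-04]), 'joint_torque': array([ 1.27504365e-03, -5.11514890e+01, -4.66201769e-02, -2.38392109e+01,
        1.08184596e-02,  4.34733956e-03, -6.65894817e-06]), 'eef_pos': array([0.15357381, 0.65678741, 0.24737389]), 'ee_rot': array([-8.58019094e-05,  1.14609457e-01,  9.93410237e-01, -8.74796149e-04]), 'wrist_force': array([-1.03405061,  0.69683276, -0.65267472]), 'ft_torque': array([ 0.01444776, -0.0158054 , -0.0084816 ]), 'width': 0.08492546730093556}
```

View pics/scene0.png

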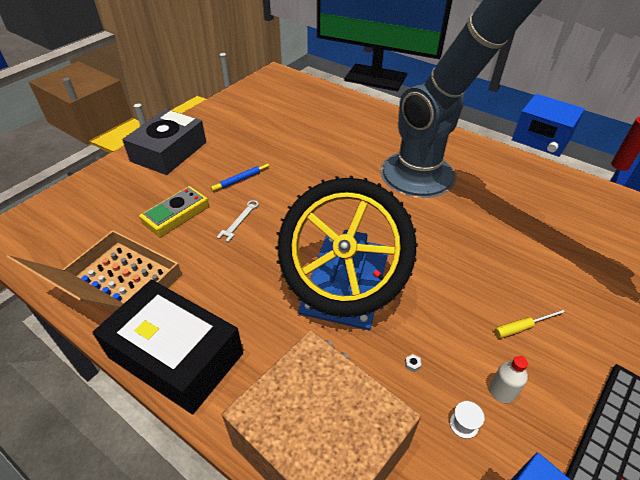

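View pics/top0.png

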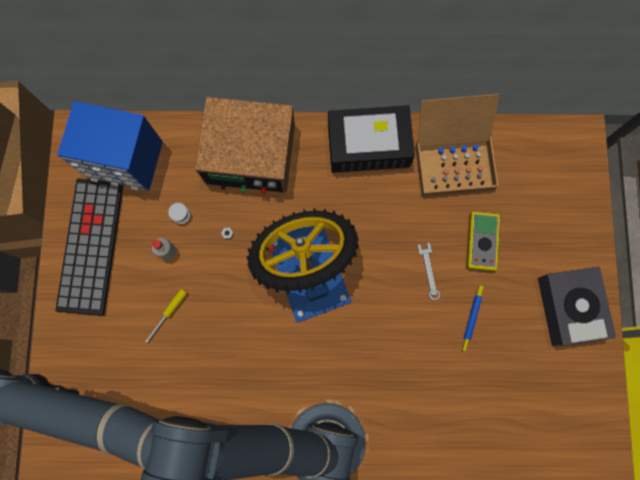

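The scene view shows the hub end at (344,244) and the red cap at (376,273), about 4 o'clock, with the wheel facing away from the robot. The top view shows the hub end at (300,241), the cap at about (272,248) and the blue plate's back edge at about (299,320)-(351,303).

```bash
cat > h.py <<'E'
from station import *
import numpy as np, cv2
def ray(s,u,v):
    f=240/np.tan(np.radians(s["vfov"]/2)); T=np.array(s["T"])
    d=np.array([(u-s["cx"])/f,(v-s["cy"])/f,1.]); d=T[:3,:3]@d
    return T[:3,3],d/np.linalg.norm(d)
def tri(a,b):
    (p,d),(q,e)=a,b
    t=np.linalg.lstsq(np.c_[d,-e],q-p,rcond=None)[0]
    x,y=p+t[0]*d,q+t[1]*e
    return (x+y)/2,np.linalg.norm(x-y)
def plane(r,p0,n): return r[0]+r[1]*((p0-r[0])@n)/(r[1]@n)
def mask(s,k,box=None):
    h=cv2.cvtColor(s["img"],cv2.COLOR_RGB2HSV).astype(int); H,S,V=h[...,0],h[...,1],h[...,2]
    m={"red":((H<6)|(H>174))&(S>170)&(V>70),"yel":(H>22)&(H<34)&(S>170)&(V>70),"blue":(H>100)&(H<125)&(S>130)&(V>40)}[k]
    m=m.astype(np.uint8)
    if box: z=np.zeros_like(m); a,b,c,d=box; z[b:d,a:c]=1; m&=z
    return m
E
python3 - <<'E'
from h import *
S,P=snapshot("scene"),snapshot("top")
BS,BP=(275,175,420,335),(245,205,360,325)
for s,b in((S,BS),(P,BP)):
    m=mask(s,"red",b); ys,xs=np.nonzero(m); print("red",len(xs),xs.mean(),ys.mean(),xs.min(),xs.max(),ys.min(),ys.max())
    c=max(cv2.findContours(mask(s,"yel",b),0,2)[0],key=cv2.contourArea); e=cv2.fitEllipse(c); print("rim ell",e)
    # spindle end: bright grey near centre
    h=cv2.cvtColor(s["img"],cv2.COLOR_RGB2HSV); g=((h[...,1]<50)&(h[...,2]>80)).astype(np.uint8)
    cx,cy=map(int,e[0]); q=g[cy-15:cy+16,cx-15:cx+16]; ys,xs=np.nonzero(q); print("grey",len(xs),xs.mean()+cx-15,ys.mean()+cy-15)
m=mask(P,"blue",(280,270,360,325))
c=max(cv2.findContours(m,0,1)[0],key=cv2.contourArea)
a=cv2.approxPolyDP(c,3,True)[:,0]
for u,v in a: print((u,v),plane(ray(P,u,v),np.array([0,0,.012]),np.array([0,0,1.])).round(4))
a=P["img"][190:335,230:375,::-1];b=S["img"][165:340,265:440,::-1]
cv2.imwrite("pics/c1.png",np.hstack([cv2.resize(a,(400,400),interpolation=2),cv2.resize(b,(400,400),interpolation=2)]))
E
```

```text
red 33 376.42424242424244 273.09090909090907 373 380 270 276
rim ell ((345.86883544921875, 245.8577880859375), (106.39459991455078, 107.74356079101562), 35.017822265625)
grey 72 342.6111111111111 245.05555555555554
red 21 271.14285714285717 248.33333333333334 269 273 246 250
rim ell ((301.247802734375, 246.68426513671875), (55.37744140625, 86.73902893066406), 71.55694580078125)
grey 53 300.7358490566038 243.1132075471698
(np.int32(339), np.int32(273)) [ 0.474  -0.0321  0.012 ]
(np.int32(324), np.int32(286)) [0.4356 0.0112 0.012 ]
(np.int32(289), np.int32(291)) [0.4201 0.1124 0.012 ]
(np.int32(297), np.int32(321)) [0.334  0.0877 0.012 ]
(np.int32(350), np.int32(301)) [ 0.3928 -0.0642  0.012 ]
```

View pics/c1.png

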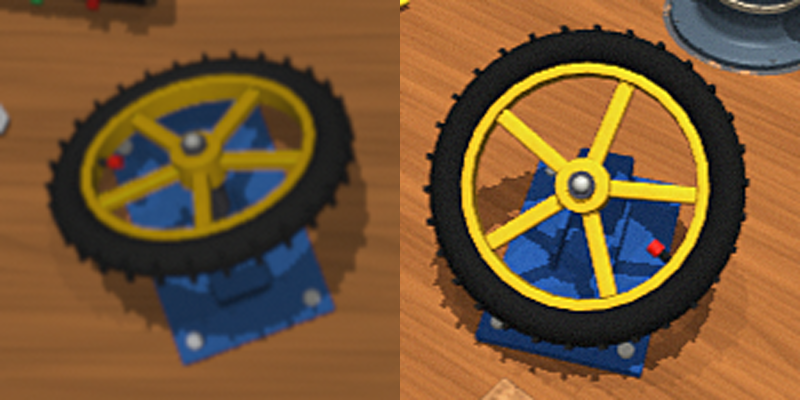

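```bash
cat >> h.py <<'E'
def frame(yaw):
    xs=np.array([-np.cos(yaw),-np.sin(yaw),0]); ys=np.cross([0,0,1],xs); t=np.radians(40)
    n=-xs*np.sin(t)+np.array([0,0,np.cos(t)]); u=xs*np.cos(t)+np.array([0,0,np.sin(t)])
    return np.c_[u,ys,n]
E
python3 - <<'E'
from h import *
from scipy.optimize import least_squares
S,P=snapshot("scene"),snapshot("top")
tip,e=tri(ray(S,344.2,245.1),ray(P,300,241.5)); print("tip",tip.round(4),"miss",e.round(4))
red,e=tri(ray(S,376.4,273.1),ray(P,271.1,248.3)); print("cap",red.round(4),e.round(4))
# plate edges, line fits on blue mask in top view
m=mask(P,"blue",(280,285,360,325)); c=max(cv2.findContours(m,0,1)[0],key=cv2.contourArea)[:,0]
for a,b in(((297,321),(350,301)),((289,291),(297,321)),((346,290),(350,301))):
    a,b=np.array(a,float),np.array(b,float);d=(b-a)/np.linalg.norm(b-a);r=c-a
    k=(abs(r@[-d[1],d[0]])<2)&(r@d>3)&(r@d<np.linalg.norm(b-a)-3)
    g=np.array([plane(ray(P,*q),np.array([0,0,.012]),np.array([0,0,1.]))[:2] for q in c[k]])
    v=cv2.fitLine(g.astype(np.float32),2,0,.001,.001).ravel(); print(k.sum(),np.degrees(np.arctan2(v[1],v[0])))
def rim(s,b):
    c=max(cv2.findContours(mask(s,"yel",b),0,1)[0],key=cv2.contourArea)[:,0]
    return [ray(s,*q) for q in c]
RS,RP=rim(S,(275,175,420,335)),rim(P,(245,205,360,325))
for name,R in(("scene",RS),("top",RP),("both",RS+RP)):
    def f(p):
        F=frame(p[0]);C=p[1:4]
        q=np.array([(plane(r,C+.013*F[:,2],F[:,2])-C)@F for r in R]); return np.hypot(q[:,0],q[:,1])-.116
    x0=[.35,*(tip-.034*frame(.35)[:,2])]
    r=least_squares(f,x0,loss="soft_l1",f_scale=.001); print(name,np.degrees(r.x[0]),r.x[1:].round(4),"rms",np.sqrt(np.mean(r.fun**2)).round(5))
for y in(.33,.36,np.radians(20)):
    F=frame(y);C=tip-.034*F[:,2]; q=(red-C)@F; print(y,"hub",C.round(4),"cap in hub",q.round(4),np.hypot(*q[:2]),np.degrees(np.arctan2(q[1],q[0])))
E
```

```text
tip [0.5333 0.0767 0.1774] miss 0.0017
cap [0.5232 0.1559 0.1321] 0.0009
48 -68.99746
20 19.63378
6 22.429026
scene 17.51257670064716 [0.509  0.0665 0.1477] rms 0.00073
top 21.042704842097304 [0.518  0.071  0.1574] rms 0.00121
both 20.322756417682598 [0.5176 0.0711 0.1572] rms 0.00181
0.33 hub [0.5126 0.0696 0.1514] cap in hub [-0.0415 -0.0782  0.0097] 0.08852673398109867 -117.97010161891463
0.36 hub [0.5128 0.069  0.1514] cap in hub [-0.0433 -0.0777  0.0112] 0.08892627497626507 -119.14644984279778
0.3490658503988659 hub [0.5127 0.0693 0.1514] cap in hub [-0.0427 -0.0779  0.0106] 0.0887841156897586 -118.7172054599531
```

```bash
cat >> h.py <<'E'
from scipy.spatial.transform import Rotation as Ro
YAW=np.radians(20.5); H=np.array([.518,.071,.159]); F=frame(YAW); RT=np.c_[-F[:,1],-F[:,0],-F[:,2]]
def wp(r,deg,z): a=np.radians(deg); return H+F@[r*np.cos(a),r*np.sin(a),z]
def go(p,R=RT):
    o=get_obs(); q=o["ee_rot"]; R0=Ro.from_quat([q[1],q[2],q[3],q[0]])
    print("from",o["eef_pos"].round(4),"dp",(p-o["eef_pos"]).round(4),"twist",(Ro.from_matrix(R)*R0.inv()).as_rotvec().round(3),"t",o["time_s"],"j",o["joints"].round(2),"F",o["wrist_force"].round(1))
E
python3 -c "
from h import *
print(F.round(3)); go(wp(.066,-46.5,.11)); print(wp(.066,-46.5,.11))"
```

```text
[[-0.718  0.35   0.602]
 [-0.268 -0.937  0.225]
 [ 0.643  0.     0.766]]
from [0.1537 0.6571 0.248 ] dp [ 0.3812 -0.5287  0.0245] twist [-0.545  0.479 -0.942] t 0.3 j [-1.37  0.47 -0.05  1.53  0.02  1.14 -0.08] F [0.3 0.6 0.5]
[0.53486436 0.12841681 0.27246763]
```

Call:
send_rows:
  fingers: [0,0,0,0,0,0,0,0,0,0]
  dp:
    - [0,0,0.035]
    - [0.01,-0.01,0.07]
    - [0.04,-0.04,0.1]
    - [0.07,-0.07,0.12]
    - [0.1,-0.1,0.13]
    - [0.13,-0.13,0.13]
    - [0.16,-0.16,0.13]
    - [0.19,-0.19,0.13]
    - [0.22,-0.22,0.13]
    - [0.25,-0.25,0.13]
  twist:
    - [-0.05,0.05,-0.09]
    - [-0.11,0.1,-0.19]
    - [-0.16,0.14,-0.28]
    - [-0.22,0.19,-0.38]
    - [-0.27,0.24,-0.47]
    - [-0.33,0.29,-0.57]
    - [-0.38,0.34,-0.66]
    - [-0.44,0.38,-0.75]
    - [-0.49,0.43,-0.85]
    - [-0.545,0.479,-0.942]

```text
time_s: 1.13
eef_pos: [0.3905, 0.4207, 0.3784]
ee_rot: [-0.195, 0.537, 0.771, -0.281]
wrist_force: [-17.4, -20.1, 21.0]
width: 0.0003
```

```bash
python3 -c "
from h import *
go(wp(.066,-46.5,.11))"
```

```text
from [0.3905 0.4207 0.3784] dp [ 0.1444 -0.2923 -0.1059] twist [0.002 0.    0.004] t 1.1333 j [-0.86  0.55  0.16  1.27 -0.33  1.99 -0.38] F [-17.4 -20.1  21. ]
```

```bash
cat >> h.py <<'E'
def tilt(deg):
    xs=-np.array([np.cos(YAW),np.sin(YAW),0]); ys=F[:,1]; t=np.radians(deg)
    n=-xs*np.sin(t)+np.array([0,0,np.cos(t)]); return np.c_[-ys,-np.cross(ys,n),-n]
RT=tilt(25)
def tcp(r,deg,ztip): return wp(r,deg,ztip)-.017*RT[:,2]
E
python3 -c "
from h import *
go(tcp(.066,-46.5,.1),RT); print(tcp(.066,-46.5,.1))"
```

```text
from [0.3905 0.4207 0.3784] dp [ 0.1451 -0.292  -0.0982] twist [ 0.093 -0.245  0.005] t 1.1333 j [-0.86  0.55  0.16  1.27 -0.33  1.99 -0.38] F [-17.4 -20.1  21. ]
[0.53557307 0.12868179 0.28021442]
```

Call:
send_rows:
  fingers: [0,0,0,0,0,0,0,0,0,0]
  dp:
    - [0.01,-0.02,0]
    - [0.025,-0.05,0]
    - [0.04,-0.08,0]
    - [0.06,-0.12,0]
    - [0.08,-0.16,0]
    - [0.1,-0.2,0]
    - [0.12,-0.24,0]
    - [0.138,-0.275,-0.02]
    - [0.145,-0.292,-0.04]
    - [0.145,-0.292,-0.06]
  twist:
    - [0.03,-0.08,0]
    - [0.06,-0.16,0]
    - [0.093,-0.245,0.005]
    - [0.093,-0.245,0.005]
    - [0.093,-0.245,0.005]
    - [0.093,-0.245,0.005]
    - [0.093,-0.245,0.005]
    - [0.093,-0.245,0.005]
    - [0.093,-0.245,0.005]
    - [0.093,-0.245,0.005]

```text
time_s: 1.97
eef_pos: [0.5368, 0.1211, 0.3178]
ee_rot: [-0.121, 0.56, 0.8, -0.178]
wrist_force: [-0.3, -0.7, -0.3]
width: 0.0001
```

```bash
python3 -c "
from h import *
go(tcp(.066,-46.5,.1),RT)
w=snapshot('wrist'); cv2.imwrite('pics/w1.png',w['img'][:,:,::-1]); print(w['vfov'],w['cx'],w['cy'],np.array(w['T']).round(3).tolist())
s=snapshot('scene'); cv2.imwrite('pics/s1.png',s['img'][:,:,::-1])"
```

```text
from [0.5368 0.1211 0.3178] dp [-0.0012  0.0076 -0.0375] twist [0.005 0.004 0.007] t 1.9667 j [-0.52  0.44  0.3   1.51 -0.06  1.65  0.14] F [-0.3 -0.7 -0.3]
65.70646984690485 320.1674044362601 236.14115541939967 [[0.853, 0.437, -0.287, 0.564], [0.31, -0.865, -0.395, 0.202], [-0.421, 0.248, -0.873, 0.432], [0.0, 0.0, 0.0, 1.0]]
```

View pics/w1.png

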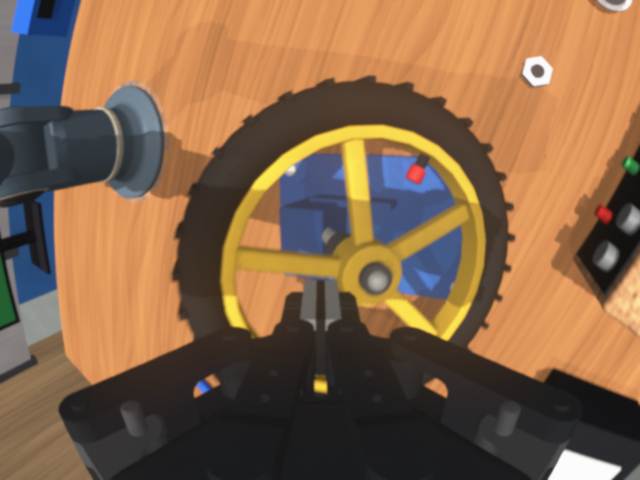

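The wrist view (fisheye, left = uphill) shows the cap at (416,173), the spindle end at (376,279), and spokes towards (240,258) and (353,150). The fingers (320,300) hang above the near side. I'll triangulate again with this third view.

```bash
cat >> h.py <<'E'
def wray(s,u,v):
    f=240/np.tan(np.radians(s["vfov"]/2)); T=np.array(s["T"]); x,y=u-s["cx"],v-s["cy"]; r=np.hypot(x,y); a=r/f
    d=np.array([x/r*np.sin(a),y/r*np.sin(a),np.cos(a)]); return T[:3,3],T[:3,:3]@d
def multi(rays):
    A=sum(np.eye(3)-np.outer(d,d) for p,d in rays); b=sum((np.eye(3)-np.outer(d,d))@p for p,d in rays)
    x=np.linalg.solve(A,b); return x,[np.linalg.norm((np.eye(3)-np.outer(d,d))@(x-p)).round(4) for p,d in rays]
E
python3 - <<'E'
from h import *
W,S,P=snapshot("wrist"),snapshot("scene"),snapshot("top")
ys,xs=np.nonzero(mask(W,"red",(395,150,440,190))); w=(xs.mean(),ys.mean()); print(w,len(xs))
tip,e=multi([wray(W,376,279),ray(S,344.2,245.1),ray(P,300,241.5)]); print("tip",tip.round(4),e)
cap,e=multi([wray(W,*w),ray(S,376.4,273.1),ray(P,271.1,248.3)]); print("cap",cap.round(4),e)
print("hub from tip",(tip-.034*F[:,2]).round(4),"cap in F", ((cap-H)@F).round(4))
# spoke centre-line points on front face (z=7mm), and cap at z=4
for n,uv,z in(("spokeA",(240,258),.007),("spokeB",(353,150),.007),("cap",w,.004),("tip",(376,279),.034)):
    q=(plane(wray(W,*uv),H+z*F[:,2],F[:,2])-H)@F; print(n,q.round(4),np.hypot(*q[:2]).round(4),np.degrees(np.arctan2(q[1],q[0])).round(1))
E
```

```text
(np.float64(417.52597402597405), np.float64(183.5974025974026)) 154
tip [0.5315 0.0782 0.1741] [np.float64(0.0048), np.float64(0.0021), np.float64(0.0035)]
cap [0.5232 0.1558 0.1322] [np.float64(0.0004), np.float64(0.0003), np.float64(0.0006)]
hub from tip [0.5111 0.0705 0.148 ] cap in F [-0.0437 -0.0776  0.0017]
spokeA [ 0.099  -0.0279  0.007 ] 0.1029 -15.8
spokeB [ 0.0144 -0.1037  0.007 ] 0.1047 -82.1
cap [-0.0423 -0.0776  0.004 ] 0.0883 -118.6
tip [ 0.0041 -0.0128  0.034 ] 0.0135 -72.2
```

Run:
```python
from h import *
W=snapshot("wrist"); S=snapshot("scene");P=snapshot("top")
h=cv2.cvtColor(W["img"],cv2.COLOR_RGB2HSV)
c=cv2.HoughCircles(cv2.medianBlur(W["img"][255:325,340:410,1],3),cv2.HOUGH_GRADIENT,1,20,param1=80,param2=12,minRadius=9,maxRadius=22); print(c+np.array([340,255,0]) if c is not None else c)
b=W["img"][130:350,200:500,::-1]; cv2.imwrite("pics/w2.png",cv2.resize(b,(750,550),interpolation=2))
go(tcp(.066,-46.5,.1),RT)
```

```text
[[[371.5        292.5         16.60000038]]]
from [0.5346 0.131  0.3196] dp [ 0.0009 -0.0023 -0.0394] twist [-0.002  0.003 -0.007] t 2.3667 j [-0.53  0.44  0.29  1.5  -0.07  1.65  0.14] F [-0.6  0.9 -0.2]
```

View pics/w2.png

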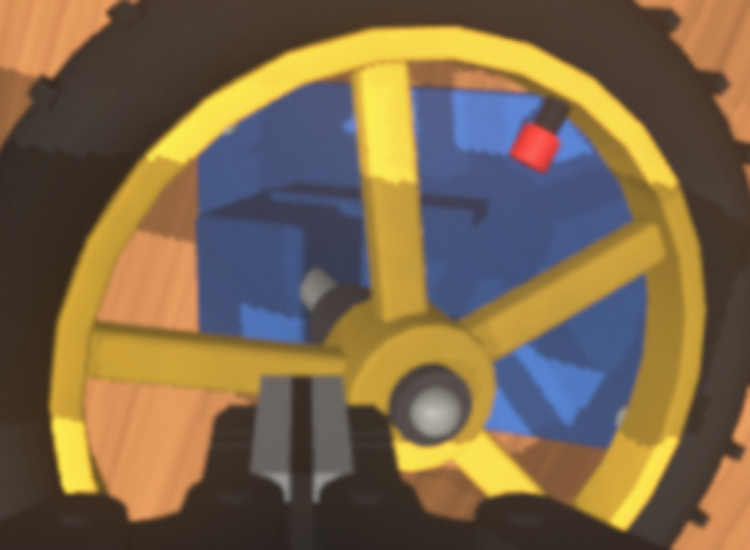

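The settled wrist view shows the spindle end at (372,291), spoke ends at (238,270), (353,160) and (464,224), and the cap at (414,189).

Run:
```python
from h import *
W,S,P=snapshot("wrist"),snapshot("scene"),snapshot("top")
for r in([wray(W,372,291),ray(S,344.2,245.1)],[wray(W,372,291),ray(P,300,241.5)],[wray(W,372,291),ray(S,344.2,245.1),ray(P,300,241.5)]):
    tip,e=multi(r); print("tip",tip.round(4),e,"hub",(tip-.034*F[:,2]).round(4),"-30:",(tip-.03*F[:,2]).round(4))
ys,xs=np.nonzero(mask(W,"red",(395,150,440,210))); w=(xs.mean(),ys.mean())
for Hx in (H,np.array([.5135,.0695,.153])):
  for n,uv,z in(("A",(238,270),.007),("B",(353.2,160),.007),("C",(464,224),.007),("cap",w,.003),("tip",(372,291),.034)):
    q=(plane(wray(W,*uv),Hx+z*F[:,2],F[:,2])-Hx)@F; print(n,q.round(4),np.hypot(*q[:2]).round(4),np.degrees(np.arctan2(q[1],q[0])).round(1))
```

```text
tip [0.5336 0.0771 0.1788] [np.float64(0.001), np.float64(0.001)] hub [0.5131 0.0695 0.1528] -30: [0.5155 0.0704 0.1558]
tip [0.5335 0.0759 0.1786] [np.float64(0.0), np.float64(0.0)] hub [0.513  0.0683 0.1526] -30: [0.5154 0.0692 0.1556]
tip [0.5334 0.0765 0.178 ] [np.float64(0.0008), np.float64(0.0013), np.float64(0.0005)] hub [0.5129 0.0688 0.152 ] -30: [0.5153 0.0697 0.1551]
A [ 0.1005 -0.019   0.007 ] 0.1023 -10.7
B [ 0.0122 -0.0982  0.007 ] 0.099 -82.9
C [-0.0957 -0.0434  0.007 ] 0.1051 -155.6
cap [-0.0428 -0.0759  0.003 ] 0.0871 -119.4
tip [ 0.004  -0.0033  0.034 ] 0.0052 -39.6
A [ 0.1005 -0.0159  0.007 ] 0.1017 -9.0
B [ 0.0096 -0.0975  0.007 ] 0.098 -84.4
C [-0.1015 -0.041   0.007 ] 0.1094 -158.0
cap [-0.047  -0.0745  0.003 ] 0.0881 -122.2
tip [0.0008 0.0006 0.034 ] 0.001 34.7
```

Run:
```python
from h import *
for z in(.03,-.012): go(tcp(.066,-46.5,z),RT)
b=tcp(.066,-46.5,-.012)
for a in range(-45,106,10): print(a,(tcp(.066,a,-.012)-b).round(4))
```

```text
from [0.5345 0.1303 0.3191] dp [-0.0411 -0.0173 -0.0925] twist [-0.001  0.002 -0.006] t 2.5167 j [-0.53  0.44  0.29  1.5  -0.07  1.65  0.14] F [-0.8  0.3 -0. ]
from [0.5345 0.1303 0.3191] dp [-0.0663 -0.0268 -0.1247] twist [-0.001  0.002 -0.006] t 2.5167 j [-0.53  0.44  0.29  1.5  -0.07  1.65  0.14] F [-0.8  0.3 -0. ]
-45 [-0.0005 -0.0015  0.0008]
-35 [-0.0027 -0.0117  0.0055]
-25 [-0.0033 -0.0226  0.0092]
-15 [-0.0024 -0.0338  0.0118]
-5 [ 0.0002 -0.0449  0.0131]
5 [ 0.0042 -0.0557  0.0131]
15 [ 0.0096 -0.0658  0.0118]
25 [ 0.0162 -0.0748  0.0092]
35 [ 0.0238 -0.0826  0.0055]
45 [ 0.0322 -0.0889  0.0008]
55 [ 0.0411 -0.0935 -0.0049]
65 [ 0.0503 -0.0962 -0.0113]
75 [ 0.0594 -0.097  -0.0182]
85 [ 0.0683 -0.0958 -0.0255]
95 [ 0.0765 -0.0927 -0.0329]
105 [ 0.0839 -0.0878 -0.0402]
```

Call:
send_rows:
  fingers: [0,0,0,0,0,0,0,0]
  dp:
    - [-0.01,-0.004,-0.024]
    - [-0.02,-0.009,-0.047]
    - [-0.03,-0.013,-0.07]
    - [-0.041,-0.0173,-0.0925]
    - [-0.041,-0.0173,-0.0925]
    - [-0.041,-0.0173,-0.0925]
    - [-0.041,-0.0173,-0.0925]
    - [-0.041,-0.0173,-0.0925]
  twist:
    - [0,0,0]
    - [0,0,0]
    - [0,0,0]
    - [0,0,0]
    - [0,0,0]
    - [0,0,0]
    - [0,0,0]
    - [0,0,0]

```text
time_s: 3.18
eef_pos: [0.495, 0.1129, 0.2274]
ee_rot: [-0.122, 0.555, 0.804, -0.176]
wrist_force: [-0.7, 0.3, 0.5]
width: -0.0001
```

Run:
```python
from h import *
go(tcp(.066,-46.5,-.012),RT)
W=snapshot("wrist");S=snapshot("scene")
b=cv2.resize(S["img"][165:340,265:440,::-1],(400,400),interpolation=2); a=cv2.resize(W["img"][100:400,170:470,::-1],(400,400))
cv2.imwrite("pics/w3.png",np.hstack([a,b]))
```

```text
from [0.495  0.1129 0.2274] dp [-0.0269 -0.0094 -0.0329] twist [-0.002  0.004 -0.005] t 3.1833 j [-0.52  0.44  0.28  1.72 -0.07  1.43  0.14] F [-0.7  0.3  0.5]
```

View pics/w3.png

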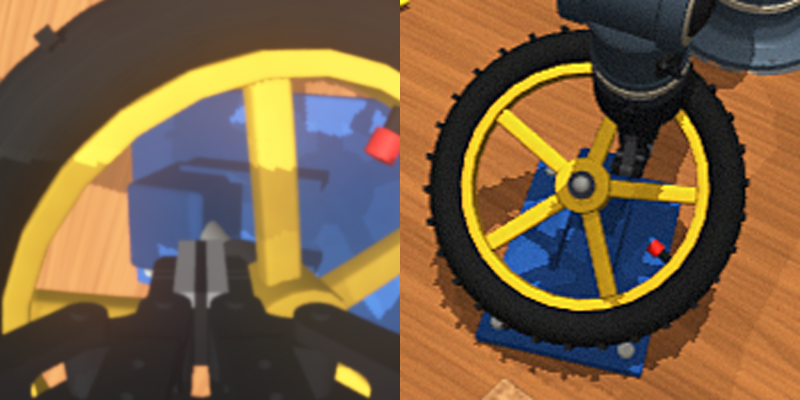

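The fingertips hang over the gap between the two spokes at -11° and -83° (left crop at (205,250), right crop at (630,170)), well clear of the stem. I'll insert them now.

Call:
send_rows:
  fingers: [0,0,0,0,0,0,0]
  dp:
    - [-0.006,-0.002,-0.008]
    - [-0.013,-0.005,-0.016]
    - [-0.02,-0.007,-0.024]
    - [-0.027,-0.009,-0.033]
    - [-0.027,-0.009,-0.033]
    - [-0.027,-0.009,-0.033]
    - [-0.027,-0.009,-0.033]
  twist:
    - [0,0,0]
    - [0,0,0]
    - [0,0,0]
    - [0,0,0]
    - [0,0,0]
    - [0,0,0]
    - [0,0,0]

```text
time_s: 3.87
eef_pos: [0.4668, 0.1034, 0.1931]
ee_rot: [-0.123, 0.555, 0.804, -0.177]
wrist_force: [-0.1, 0.9, 0.2]
width: 0.0003
```

Run:
```python
from h import *
go(tcp(.066,-46.5,-.012),RT)
o=get_obs(); p0=o["eef_pos"]
for a in range(-40,106,5): print(a,(tcp(.066,a,-.012)-p0).round(3).tolist())
```

```text
from [0.4668 0.1034 0.1931] dp [0.0013 0.0001 0.0013] twist [-0.001  0.001 -0.005] t 3.8667 j [-0.52  0.43  0.27  1.82 -0.07  1.34  0.14] F [-0.1  0.9  0.2]
-40 [-0.0, -0.006, 0.005]
-35 [-0.001, -0.012, 0.007]
-30 [-0.002, -0.017, 0.009]
-25 [-0.002, -0.022, 0.011]
-20 [-0.002, -0.028, 0.012]
-15 [-0.001, -0.034, 0.013]
-10 [0.0, -0.039, 0.014]
-5 [0.001, -0.045, 0.014]
0 [0.003, -0.05, 0.015]
5 [0.006, -0.056, 0.014]
10 [0.008, -0.061, 0.014]
15 [0.011, -0.066, 0.013]
20 [0.014, -0.07, 0.012]
25 [0.018, -0.075, 0.011]
30 [0.021, -0.079, 0.009]
35 [0.025, -0.083, 0.007]
40 [0.029, -0.086, 0.005]
45 [0.034, -0.089, 0.002]
50 [0.038, -0.091, -0.001]
55 [0.042, -0.093, -0.004]
60 [0.047, -0.095, -0.007]
65 [0.052, -0.096, -0.01]
70 [0.056, -0.097, -0.013]
75 [0.061, -0.097, -0.017]
80 [0.065, -0.097, -0.021]
85 [0.07, -0.096, -0.024]
90 [0.074, -0.094, -0.028]
95 [0.078, -0.093, -0.032]
100 [0.082, -0.09, -0.035]
105 [0.085, -0.088, -0.039]
```

Call:
send_rows:
  fingers: [0,0,0,0,0,0,0,0,0,0]
  dp:
    - [0,-0.006,0.005]
    - [-0.001,-0.012,0.007]
    - [-0.002,-0.017,0.009]
    - [-0.002,-0.022,0.011]
    - [-0.002,-0.028,0.012]
    - [-0.001,-0.034,0.013]
    - [0,-0.039,0.014]
    - [0.001,-0.045,0.014]
    - [0.003,-0.05,0.015]
    - [0.006,-0.056,0.014]
  twist:
    - [0,0,0]
    - [0,0,0]
    - [0,0,0]
    - [0,0,0]
    - [0,0,0]
    - [0,0,0]
    - [0,0,0]
    - [0,0,0]
    - [0,0,0]
    - [0,0,0]

```text
time_s: 4.7
eef_pos: [0.4718, 0.0475, 0.207]
ee_rot: [-0.124, 0.554, 0.804, -0.178]
wrist_force: [-1.2, 5.7, -0.1]
width: -0.0003
```

```bash
cat >> h.py <<'E'
def stem():
    out=[]
    for n,b in(("scene",(290,185,405,310)),("top",(250,210,352,285))):
        s=snapshot(n); m=mask(s,"red",b); ys,xs=np.nonzero(m)
        if len(xs)<6: out.append((n,len(xs))); continue
        q=(plane(ray(s,xs.mean(),ys.mean()),H+.003*F[:,2],F[:,2])-H)@F
        out.append((n,len(xs),np.hypot(*q[:2]).round(4),np.degrees(np.arctan2(q[1],q[0])).round(1)))
    return out
E
python3 - <<'E'
from h import *
print(stem())
go(tcp(.066,5,-.012),RT)
q=(get_obs()["eef_pos"]+.017*RT[:,2]-H)@F; print(q, np.degrees(np.arctan2(q[1],q[0])))
E
```

```text
[('scene', 36, np.float64(0.0887), np.float64(-88.1)), ('top', 0)]
from [0.4725 0.0449 0.2069] dp [-0.0001  0.0029  0.0006] twist [ 0.002 -0.    -0.003] t 4.8 j [-0.46  0.41  0.31  1.82 -0.03  1.35  0.23] F [ 0.9 -1.  -0.7]
[ 0.06604898  0.00854161 -0.01304742] 7.368727082702852
```

Run:
```python
from h import *
p0=get_obs()["eef_pos"]
for a in range(10,101,5): print(a,(tcp(.066,a,-.012)-p0).round(3).tolist())
```

```text
10 [0.002, -0.002, 0.0]
15 [0.005, -0.007, -0.001]
20 [0.008, -0.012, -0.002]
25 [0.012, -0.016, -0.003]
30 [0.016, -0.02, -0.005]
35 [0.019, -0.024, -0.007]
40 [0.024, -0.027, -0.009]
45 [0.028, -0.03, -0.012]
50 [0.032, -0.033, -0.014]
55 [0.037, -0.035, -0.017]
60 [0.041, -0.036, -0.02]
65 [0.046, -0.038, -0.024]
70 [0.051, -0.038, -0.027]
75 [0.055, -0.038, -0.031]
80 [0.06, -0.038, -0.034]
85 [0.064, -0.037, -0.038]
90 [0.068, -0.036, -0.042]
95 [0.072, -0.034, -0.045]
100 [0.076, -0.032, -0.049]
```

Call:
send_rows:
  fingers: [0,0,0,0,0,0,0,0,0,0]
  dp:
    - [0.005,-0.007,-0.001]
    - [0.008,-0.012,-0.002]
    - [0.012,-0.016,-0.003]
    - [0.016,-0.02,-0.005]
    - [0.019,-0.024,-0.007]
    - [0.024,-0.027,-0.009]
    - [0.028,-0.03,-0.012]
    - [0.032,-0.033,-0.014]
    - [0.037,-0.035,-0.017]
    - [0.041,-0.036,-0.02]
  twist:
    - [0,0,0]
    - [0,0,0]
    - [0,0,0]
    - [0,0,0]
    - [0,0,0]
    - [0,0,0]
    - [0,0,0]
    - [0,0,0]
    - [0,0,0]
    - [0,0,0]

```text
time_s: 5.63
eef_pos: [0.5136, 0.0103, 0.1867]
ee_rot: [-0.123, 0.555, 0.803, -0.178]
wrist_force: [-3.5, 1.6, 2.0]
width: -0.0
```

Run:
```python
from h import *
print(stem())
S=snapshot("scene");cv2.imwrite("pics/s4.png",cv2.resize(S["img"][165:340,265:440,::-1],(500,500),interpolation=2))
go(tcp(.066,60,-.012),RT)
o=get_obs();q=(o["eef_pos"]+.017*RT[:,2]-H)@F; print(q, np.degrees(np.arctan2(q[1],q[0])))
p0=o["eef_pos"]
for a in range(65,101,5): print(a,(tcp(.066,a,-.012)-p0).round(3).tolist())
```

```text
[('scene', 38, np.float64(0.0874), np.float64(-32.8)), ('top', 0)]
from [0.5145 0.01   0.1866] dp [-0.0006 -0.0016 -0.0002] twist [ 0.001  0.003 -0.005] t 5.7833 j [-0.39  0.49  0.32  1.75 -0.03  1.34  0.31] F [-0.2  0.7 -0.5]
[ 0.03225603  0.05590141 -0.01111244] 60.01434834699754
65 [0.004, -0.003, -0.003]
70 [0.009, -0.003, -0.007]
75 [0.013, -0.003, -0.01]
80 [0.018, -0.003, -0.014]
85 [0.022, -0.002, -0.018]
90 [0.026, -0.001, -0.021]
95 [0.03, 0.001, -0.025]
100 [0.034, 0.003, -0.029]
```

View pics/s4.png

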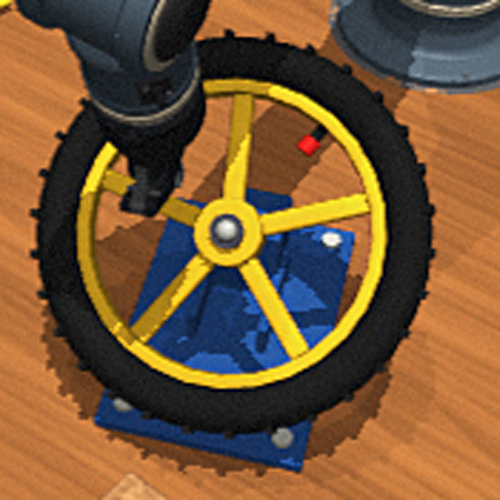

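The scene crop shows the fingers against the spoke at about ten o'clock (145,200) and the cap at (310,145), about -33°, well clear.

Call:
send_rows:
  fingers: [0,0,0,0,0,0,0,0,0,0]
  dp:
    - [0.004,-0.003,-0.003]
    - [0.009,-0.003,-0.007]
    - [0.011,-0.003,-0.0085]
    - [0.013,-0.003,-0.01]
    - [0.015,-0.003,-0.012]
    - [0.018,-0.003,-0.014]
    - [0.02,-0.0025,-0.016]
    - [0.022,-0.002,-0.018]
    - [0.022,-0.002,-0.018]
    - [0.022,-0.002,-0.018]
  twist:
    - [0,0,0]
    - [0,0,0]
    - [0,0,0]
    - [0,0,0]
    - [0,0,0]
    - [0,0,0]
    - [0,0,0]
    - [0,0,0]
    - [0,0,0]
    - [0,0,0]

```text
time_s: 6.62
eef_pos: [0.5361, 0.009, 0.1683]
ee_rot: [-0.122, 0.555, 0.804, -0.177]
wrist_force: [-0.3, 0.6, 0.2]
width: -0.0
```

Run:
```python
from h import *
print(stem())
go(tcp(.066,85,-.012),RT)
o=get_obs();q=(o["eef_pos"]+.017*RT[:,2]-H)@F; print(q, np.degrees(np.arctan2(q[1],q[0])))
p0=o["eef_pos"]
for a in np.arange(86,101,1.): print(a,(tcp(.066,a,-.012)-p0).round(4).tolist())
```

```text
[('scene', 34, np.float64(0.087), np.float64(-6.0)), ('top', 0)]
from [0.536  0.009  0.1686] dp [ 0.0004 -0.0013  0.0003] twist [-0.     0.002 -0.005] t 6.7167 j [-0.37  0.55  0.32  1.71 -0.04  1.33  0.32] F [-0.6  0.6  0.6]
[ 0.00550284  0.06437432 -0.0122126 ] 85.11412867965926
86.0 [0.0013, -0.0011, -0.0004]
87.0 [0.0021, -0.0008, -0.0012]
88.0 [0.003, -0.0006, -0.0019]
89.0 [0.0038, -0.0003, -0.0026]
90.0 [0.0046, 0.0, -0.0034]
91.0 [0.0055, 0.0003, -0.0041]
92.0 [0.0063, 0.0007, -0.0049]
93.0 [0.0071, 0.001, -0.0056]
94.0 [0.0079, 0.0014, -0.0063]
95.0 [0.0087, 0.0018, -0.0071]
96.0 [0.0095, 0.0022, -0.0078]
97.0 [0.0102, 0.0026, -0.0085]
98.0 [0.011, 0.0031, -0.0093]
99.0 [0.0118, 0.0035, -0.01]
100.0 [0.0125, 0.004, -0.0107]
```

Call:
send_rows:
  fingers: [0,0,0,0,0,0]
  dp:
    - [0.0021,-0.0008,-0.0012]
    - [0.0038,-0.0003,-0.0026]
    - [0.0055,0.0003,-0.0041]
    - [0.0055,0.0003,-0.0041]
    - [0.0055,0.0003,-0.0041]
    - [0.0055,0.0003,-0.0041]
  twist:
    - [0,0,0]
    - [0,0,0]
    - [0,0,0]
    - [0,0,0]
    - [0,0,0]
    - [0,0,0]

```text
time_s: 7.22
eef_pos: [0.5413, 0.0095, 0.1645]
ee_rot: [-0.122, 0.555, 0.804, -0.177]
wrist_force: [-0.4, -0.4, 0.2]
width: 0.0001
```

Run:
```python
from h import *
print(stem())
o=get_obs();q=(o["eef_pos"]+.017*RT[:,2]-H)@F; print(q, np.degrees(np.arctan2(q[1],q[0])))
p0=o["eef_pos"]
for a,z in((82,-.012),(72,-.012),(72,.1)): print(a,z,(tcp(.066,a,z)-p0).round(4).tolist())
```

```text
[('scene', 32, np.float64(0.0869), np.float64(-0.4)), ('top', 0)]
[-0.0009954   0.06579941 -0.01196324] 90.86669568061195
82 -0.012 [-0.0075, -0.0023, 0.0065]
72 -0.012 [-0.0164, -0.0029, 0.0137]
72 0.1 [0.051, 0.0223, 0.0995]
```

Call:
send_rows:
  fingers: [0,0,0,0,0,0,0,0,0,0]
  dp:
    - [-0.0075,-0.0023,0.0065]
    - [-0.0164,-0.0029,0.0137]
    - [-0.008,0,0.024]
    - [0.003,0.005,0.038]
    - [0.015,0.01,0.053]
    - [0.027,0.014,0.068]
    - [0.039,0.018,0.084]
    - [0.051,0.022,0.1]
    - [0.06,0.022,0.13]
    - [0.065,0.022,0.15]
  twist:
    - [0,0,0]
    - [0,0,0]
    - [0,0,0]
    - [0,0,0]
    - [0,0,0]
    - [0,0,0]
    - [0,0,0]
    - [0,0,0]
    - [0,0,0]
    - [0,0,0]

```text
time_s: 8.15
eef_pos: [0.6064, 0.0316, 0.3175]
ee_rot: [-0.122, 0.555, 0.804, -0.177]
wrist_force: [0.6, -0.5, 0.2]
width: -0.0002
```

Call:
send_rows:
  fingers: [0,0,0,0,0,0]
  dp:
    - [0.01,-0.03,0]
    - [0.02,-0.06,0]
    - [0.03,-0.09,0]
    - [0.03,-0.09,0]
    - [0.03,-0.09,0]
    - [0.03,-0.09,0]
  twist:
    - [0,0,0]
    - [0,0,0]
    - [0,0,0]
    - [0,0,0]
    - [0,0,0]
    - [0,0,0]

```text
time_s: 8.65
eef_pos: [0.6354, -0.0579, 0.3152]
ee_rot: [-0.123, 0.555, 0.804, -0.177]
wrist_force: [-0.3, 0.1, 0.8]
width: -0.0001
```

Run:
```python
from h import *
print(stem())
W,S,P=snapshot("wrist"),snapshot("scene"),snapshot("top")
cv2.imwrite("pics/m5.png",np.hstack([cv2.resize(W["img"][40:440,120:520,::-1],(400,400)),cv2.resize(S["img"][165:340,265:440,::-1],(400,400),interpolation=2)]))
cv2.imwrite("pics/p5.png",P["img"][:,:,::-1]); go(tcp(.066,72,.1))
```

```text
[('scene', 39, np.float64(0.0868), np.float64(-0.3)), ('top', 0)]
from [ 0.6358 -0.057   0.3149] dp [-0.0435  0.0888 -0.0508] twist [-0.094  0.246 -0.007] t 8.9 j [-0.25  0.59  0.36  1.29 -0.01  1.69  0.46] F [-0.5 -0.8  0.5]
```

View pics/m5.png

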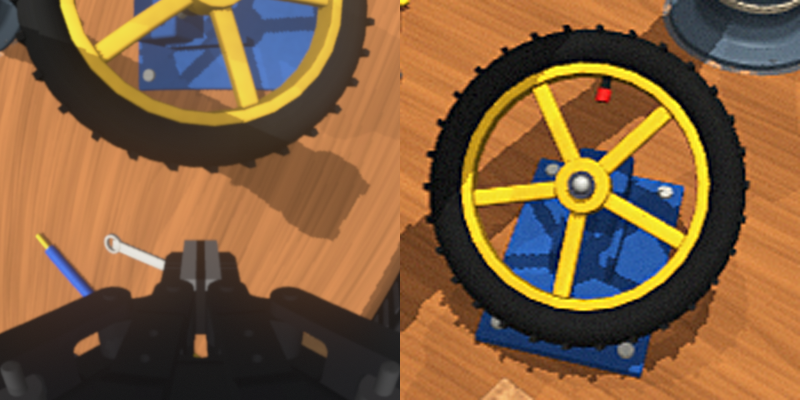

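Right crop, now unobstructed: the cap is at (604,95), the hub end at (581,184), and the plate's front edge runs (478,338)-(640,375). I'll refine the yaw and stem angle from these.

Run:
```python
from h import *
from scipy.optimize import least_squares
S,P=snapshot("scene"),snapshot("top"); Z=np.array([0,0,1.])
# blue plate lower outline in scene (bottom edge at z=0, pixel columns between corners), top-view back edge (z=.012)
m=mask(S,"blue",(295,300,385,345))
for nm,pick in(("front",lambda c:np.nonzero(m[:,c])[0].max()),):
    cs=np.arange(304,370); pts=[(c,pick(c)+.5) for c in cs if m[:,c].any()]
    g=np.array([plane(ray(S,*q),0*Z,Z)[:2] for q in pts],np.float32); v=cv2.fitLine(g,cv2.DIST_HUBER,0,.001,.001).ravel(); print(nm,len(pts),np.degrees(np.arctan2(v[1],v[0])), "yaw",np.degrees(np.arctan2(v[1],v[0]))%180-90, "span",g[0],g[-1])
h=cv2.cvtColor(P["img"],cv2.COLOR_RGB2HSV).astype(int)
b=h[225:300,250:355]; r=((b[...,0]<8)|(b[...,0]>172))&(b[...,1]>150); ys,xs=np.nonzero(r); print("top red",[(x+250,y+225,*b[y,x]) for x,y in zip(xs,ys)][:25])
def rim(s,bx):
    c=max(cv2.findContours(mask(s,"yel",bx),0,1)[0],key=cv2.contourArea)[:,0]; return [ray(s,*q) for q in c]
RS,RP=rim(S,(275,175,420,335)),rim(P,(245,205,360,325))
for name,R in(("scene",RS),("top",RP),("both",RS+RP)):
    def f(p):
        G=frame(p[0]);C=np.array([p[1],p[2],.160]); q=np.array([(plane(r,C+.013*G[:,2],G[:,2])-C)@G for r in R]); return np.hypot(q[:,0],q[:,1])-.116
    r=least_squares(f,[.35,.518,.071],loss="soft_l1",f_scale=.0007); C=np.array([*r.x[1:],.160]);G=frame(r.x[0])
    ys,xs=np.nonzero(mask(S,"red",(290,185,405,310))); q=(plane(ray(S,xs.mean(),ys.mean()),C+.003*G[:,2],G[:,2])-C)@G
    print(name,np.degrees(r.x[0]),C,np.sqrt(np.mean(r.fun**2)).round(5),"stem",q.round(4),np.degrees(np.arctan2(q[1],q[0])))
```

```text
front 66 -69.16839 yaw 20.831612 span [0.6261963  0.03835324] [0.5722834  0.18025948]
top red []
scene -10.77181604685287 [0.52949981 0.07884335 0.16      ] 0.03414 stem [0.0868 0.0426 0.003 ] 26.141875461075237
top -32.62372537208619 [0.47755951 0.04900187 0.16      ] 0.02582 stem [0.0427 0.0386 0.003 ] 42.067096801550065
both 16.573651477543898 [0.51934521 0.06728562 0.16      ] 0.03799 stem [0.0863 0.0001 0.003 ] 0.052172204342519346
```

Run:
```python
from h import *
from scipy.optimize import least_squares
S,P=snapshot("scene"),snapshot("top")
def yel(s,b):
    h=cv2.cvtColor(s["img"],cv2.COLOR_RGB2HSV).astype(int); m=((h[...,0]>20)&(h[...,0]<34)&(h[...,1]>190)&(h[...,2]>60)).astype(np.uint8); z=0*m; a,bb,c,d=b; z[bb:d,a:c]=m[bb:d,a:c]
    return z
m=yel(S,(275,175,420,335)); hull=cv2.convexHull(cv2.findNonZero(m))[:,0]; print(len(hull),cv2.fitEllipse(hull))
R=[ray(S,*q) for q in hull]
ys,xs=np.nonzero(mask(S,"red",(290,185,405,310))); cap=(xs.mean(),ys.mean()); print("cap",cap)
tip=ray(S,344.2,245.1)
for Y in(20,20.8,21.5):
    G=frame(np.radians(Y))
    for zc in(.157,.160):
        f=lambda p:np.hypot(*(np.array([(plane(r,np.array([*p,zc])+.013*G[:,2],G[:,2])-[*p,zc])@G for r in R]).T[:2]))-.116
        r=least_squares(f,[.518,.071],loss="soft_l1",f_scale=.0007); C=np.array([*r.x,zc])
        q=(plane(ray(S,*cap),C+.003*G[:,2],G[:,2])-C)@G; t=(plane(tip,C+.032*G[:,2],G[:,2])-C)@G
        print(Y,C.round(4),np.sqrt(np.mean(r.fun**2)).round(5),"stem r",np.hypot(*q[:2]).round(4),"deg",np.degrees(np.arctan2(q[1],q[0])).round(2),"spindle end",t.round(4))
# image-direction check: vanishing of uphill: hub->top project
```

```text
51 ((345.6358337402344, 246.01895141601562), (108.10030364990234, 108.93660736083984), 47.402549743652344)
cap (np.float64(353.475), np.float64(206.125))
20 [0.5171 0.0708 0.157 ] 0.00036 stem r 0.0876 deg 0.47 spindle end [-0.0003 -0.0016  0.032 ]
20 [0.5194 0.072  0.16  ] 0.00067 stem r 0.0872 deg 0.38 spindle end [-0.0004 -0.0018  0.032 ]
20.8 [0.5171 0.0708 0.157 ] 0.00036 stem r 0.0876 deg -0.14 spindle end [-0.0003 -0.0014  0.032 ]
20.8 [0.5194 0.072  0.16  ] 0.00071 stem r 0.0871 deg -0.24 spindle end [-0.0004 -0.0015  0.032 ]
21.5 [0.5171 0.0707 0.157 ] 0.00038 stem r 0.0876 deg -0.67 spindle end [-0.0003 -0.0011  0.032 ]
21.5 [0.5194 0.072  0.16  ] 0.00076 stem r 0.0871 deg -0.79 spindle end [-0.0005 -0.0013  0.032 ]
```

The stem is within about half a degree of twelve o'clock, the wheel is at rest and the arm is clear, so I'm handing in.

```bash
python3 -c "
from h import *
print(stem(), get_obs()['wrist_force'].round(1), get_obs()['time_s']); print(finish_job())"
```

```text
[('scene', 38, np.float64(0.087), np.float64(-0.2)), ('top', 0)] [-0.3 -0.8 -0.5] 9.2
the job is handed in; nothing more can be done
None
```

The valve stem is at twelve o'clock, to within about 1 degree by my measurements, and the job is handed in at 9.2 s. I inserted the closed fingertips two gaps away from the stem. I then pushed one spoke about 119° anticlockwise, backed off and withdrew along the spindle.

- **Stem angle:** The last scene-camera check put the stem at -0.2°. Refitting the hub and stand yaw gave -0.8° to +0.5°, and the plate edges' 20.8° yaw gave about -0.2°.
- **At rest and clear:** The angle stayed steady over the last looks, within 0.2°, and the wrist force was near zero with the arm clear. I read no contact force above about 6 N while pushing.
- **Seating:** The hub height fit about the same before and after (157 mm, against the 160 mm given), so I took the wheel to be still seated.

**Weak or failed checks:**
- The top camera no longer saw the cap at the end, so the final angle rests on the scene camera alone.
- One rim fit failed because its contour was broken, and I redid it.
- Triangulating the spindle end put the hub 7–12 mm too low, so I used the rim and spoke fits instead.
- I did not measure the loose items again at the end. The arm passed only above the bench.

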